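Check-weigh a carton on the roller lane

TASK

Check-weigh the printed carton that lies skewed on the infeed plate: push it with the fingertips down the lane between the two guide strips, without it touching either of them, until it stands wholly on the weighing rollers and short of the end stop. Take the hand off it so that the rollers alone carry it, then press the key of the weigh indicator fully down and let go. Only push the carton, do not grip or lift it, and leave the other things on the bench where they are.

Things in the scene. Friction and masses are not known exactly. Their poses are not given: they have to be found in the camera images.
- carton: closed printed cardboard carton, pale blue-grey, 120 (its x) x 120 (its y) x 50 mm high, 0.11 to 0.22 kg; origin at the centre of its underside, z up. It starts on the infeed plate ahead of the lane, up to 50 mm off the lane's centre line and turned by up to 0.4 rad. Only to be pushed.
- weigh_lane: fixed bench roller lane, lengths in mm in its frame: origin on the bench top under the middle of the weighing rollers, +x the feed direction (about to the robot's right), +y across, away from the robot, z up. Nine 17 mm rollers, 122 wide, from x = -108 to 108; tops at z = 36. They turn freely with slight drag: a slowly pushed carton stops within a few mm. Nothing on it stands above z = 70.
- deck_centre (a point): middle of the weighing rollers, at the height of their tops (lane x = 0, y = 0, z = 36 mm). The carton stands wholly on the rollers and short of the end stop when its centre is between 50 mm before and 60 mm past this point along the feed direction.
- guide_far: off-white guide strip along the lane's far side; frame as weigh_lane. Inner face at lane y = +70 mm from x = -135 to 115 mm, 16 mm high, its middle 58 mm above the bench; its lead-in flares outwards to y = +92 mm at x = -175 mm. The lane is thus 140 mm wide for the 120 mm carton. Its brackets reach out to lane y = 126 mm.
- guide_near: the same strip on the robot's side of the lane, inner face at lane y = -70 mm, flare and brackets mirrored; its frame equals that of weigh_lane.
- end_stop: low upright bar with a rubber strip across the exit end of the lane, rubber face at lane x = 121.5 mm, up to 65 mm above the bench; its frame equals that of weigh_lane.
- weigh_key (a joint): travel of the round off-white key of the indicator, 23 mm in diameter: 0 = up, 0.005 = fully down (m). It springs back; about 1.5 N to start and 4 N fully down.
- key_top (a point): centre of the key's top face, 32.5 mm above the bench when up; its x axis is level and points to the display. The indicator is a fixed grey desk unit 92 x 116 mm, 46 mm high; its low front part with the key is 23 mm high, the sloping display begins 18 mm behind the key's centre.
- infeed_centre (a point): middle of the top of the smooth fixed grey infeed plate, level with the roller tops (36 mm above the bench); axes as weigh_lane. The plate is 286 mm long (lane x = -400 to -114 mm) and 300 mm wide (lane y = -150 to 150 mm).
- bulb_box: bystander: cream carton 51x50x60 mm, loose; origin at the centre of its underside
- fuse_box: bystander: small red carton 45x62x26 mm, loose; origin at the centre of its underside
- calibration_weight: bystander: knobbed steel weight, 38 mm in diameter, 60 mm high, loose; origin at the centre of its underside

How it is judged (in metres and radians):
On the way, in this order (a step that is already met when the one before it is completed fails the run):
1. the carton stands free on the weighing rollers: wholly past the infeed plate, touching neither guide strip nor end stop, at rest and not touched by the robot (x of carton in the frame of weigh_lane between -0.052 and 0.064 m and contact force between carton and end_stop below 0.05 N and contact force between carton and the arm below 0.05 N and contact force between carton and the fingers below 0.05 N and linear speed of carton below 0.01 m/s), for 0.3 s.
2. the key of the indicator is pressed fully down (value of joint weigh_key above 0.004 m), for 0.1 s.
At the end, for the whole second after the job is handed in: The carton rests flat on the weighing rollers, its centre 52 mm before to 64 mm past the deck centre along the lane, touching neither the guide strips nor the end stop, and the key has been pressed (4 of its 5 mm) after that and is up again (x of carton in the frame of weigh_lane between -0.052 and 0.064 m and y of carton in the frame of weigh_lane between -0.012 and 0.012 m and contact force between carton and end_stop below 0.05 N and angle between carton's own z axis and vertical below 0.05 rad and linear speed of carton below 0.01 m/s and value of joint weigh_key below 0.001 m).
It fails at once if the carton touches a guide strip (contact force between carton and guide_far above 0.05 N or contact force between carton and guide_near above 0.05 N).
It fails at once if the carton is lifted (more than 15 mm) or tipped (more than 0.25 rad) (z of carton in the frame of weigh_lane above 0.051 m or angle between carton's own z axis and vertical above 0.25 rad).
It fails at once if the carton falls off the plate or rollers (z of carton in the frame of weigh_lane below 0.025 m).
It fails at once if the key is pressed before the carton stands on the weighing rollers (value of joint weigh_key above 0.003 m and x of carton in the frame of weigh_lane below -0.052 m).
It fails at once if another thing on the bench is moved by more than 20 mm (distance of any of bulb_box, fuse_box, calibration_weight from where it was at the start of the episode above 0.02 m).
It also fails if it takes over 72 s, if anything falls off the work surface, if the arm or the gripper's body presses on something with over 40 N, if the wrist force passes 120 N, or if a joint passes its speed limit or range.

ROBOT

A 6-joint arm with a two-finger parallel gripper is mounted at the origin on a cart in front of the work surface, level with it; the furniture and walls round the work are solid. World frame = base frame: x ahead of the robot, y to its left, z up, the work surface at z = 0. Lengths are in mm, angles in rad, forces in N, time in s.
With the tool pointing down it reaches from about 275 to 825 mm from the base axis. Payload 5.2 kg.
Tool frame: the origin (TCP) lies at the very end of the fingers, on their centre line; the grasp point (between the pads) lies 19 mm behind it; z points along the fingers, y is the direction in which the jaws open and shut (so a half turn about z gives the same grasp; the last joint's range is limited). The gripper opens to 93 mm and grips with 3 to 60 N. Pads are 15 mm wide; open, the fingers measure 128 mm over their backs; the gripper's body (75 mm by 188 mm) begins 65 mm behind the grasp point.
Start: joints at [-1.431, 0.259, 1.535, -0, 1.348, -0.203], TCP at [184.89, -517.997, 218.653] pointing down, gripper open.
Joint ranges: [-3.14, 3.14], [-0.91, 2.08], [0.19, 2.58], [-1.22, 4.36], [0.22, 2.71], [-3.12, 3.12]. Speed limits (rad/s): [2.57, 2.57, 3.14, 3.14, 3.14, 3.14].

INTERFACE

Orientations are given as [roll, pitch, yaw] about the fixed x, y, z axes, in that order (R = Rz(yaw) Ry(pitch) Rx(roll)).
In Python, from bench import robot gives the robot as it stands. The module is installed in compiled form; this text tells all that it offers. Calls block until the motion is done:
- robot.move_ptp(position, orientation): joint-space move of the TCP to a pose.
- robot.move_linear(position, ori=None, speed=150, f_stop=None): straight line of the TCP; ori=None keeps the orientation; speed is the mean speed in mm/s. With f_stop (N) it stops when the force on the tool has changed by that much, and returns True; else False.
- robot.move_j(angles): joint-space move.
- robot.move_gripper(opening): opening from 0.0 (shut) to 1.0 (fully open); the grip force is fixed at half the most; returns when the fingers have stopped.
- robot.sleep(seconds).
- robot.inverse_kinematics(position, orientation): joint angles nearest the present ones, or None.
- robot.get_image(name): name is "scene" or "top"; returns a dict with "img" (384x512x3 uint8, blue, green, red), "fovy" (degrees; the focal length in pixels is half the picture's height over the tangent of half this angle, whatever the lens; pixels are square), "cx", "cy" (the principal point, pixels), "k1" (the pictures are not rectified: a ray, as slopes to the right and down, at radius r is drawn at 1 + k1 r^2 times it, then the intrinsics apply), "eye" and "orientation" of the camera in the world. Camera axes: x right, y down, z forward; pixel columns grow to the right and rows downward; lengths in mm; the calibration is good to about 2 mm. A picture is of the moment at which its call begins. There is no depth.
A pose or a line that the arm cannot do raises robot.MotionError and nothing moves.
- robot.hand_in(): hands the job in, once; it reports no verdict.
Readings, each from a call of its own:
- robot.current_t(): time.
- robot.current_qpos(): joint angles.
- robot.current_joint_vel(): joint speeds.
- robot.current_joint_efforts(): joint torques, N m.
- robot.current_tcp_pos(): TCP position.
- robot.current_eef_rot(): TCP orientation.
- robot.current_contact_force(): force on the tool from outside, world axes, zero at the start.
- robot.current_ft_torque(): the same for the moment, N m.
- robot.current_gripper_width(): opening from 0.0 (shut) to 1.0 (fully open).
Only numpy, scipy, OpenCV 4.12 (cv2) and the standard library are available. Lean on these libraries where they do the work, as an engineer would, in place of code of your own. Each camera call takes 0.05 s, during which the arm holds its last target.

## Working session

There is one attempt and no reset: what is moved stays moved. The work goes in short steps, each a Python script; the robot and the scene stay as the last script left them, time stands still between calls to the robot, and variables do not carry over. Pictures are saved under pics/ and viewed, and the job is handed in when it is done.

```bash
mkdir -p pics; cat > h.py <<'E'
import numpy as np, cv2
from scipy.spatial.transform import Rotation as R
from bench import robot
def cam(d):
    f=d["img"].shape[0]/2/np.tan(np.radians(d["fovy"])/2)
    return f
E
python3 - <<'E'
from h import *
for n in("scene","top"):
    d=robot.get_image(n); cv2.imwrite(f"pics/{n}0.png",d["img"])
    print(n,{k:v for k,v in d.items() if k!="img"})
print(robot.current_t(),robot.current_eef_rot())
E
```

```text
scene {'fovy': 45.74241590543496, 'cx': 254.55173401374046, 'cy': 188.61736467636908, 'k1': -0.03176430036505433, 'eye': array([-508.23040679, -191.96621272,  767.93760107]), 'orientation': array([-2.15642561, -0.01508429, -1.31162274])}
top {'fovy': 46.16604551082181, 'cx': 250.6225552353664, 'cy': 192.75333349487886, 'k1': -0.03610158151241898, 'eye': array([ 370.97902861,   92.69173157, 1639.63819495]), 'orientation': array([-3.03394176, -0.00572495, -1.59773083])}
0.1 [-3.13997303e+00 -3.42713026e-04  3.42791918e-01]
```

View pics/scene0.png

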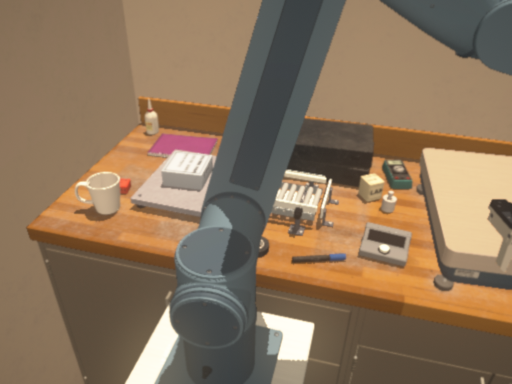

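View pics/top0.png

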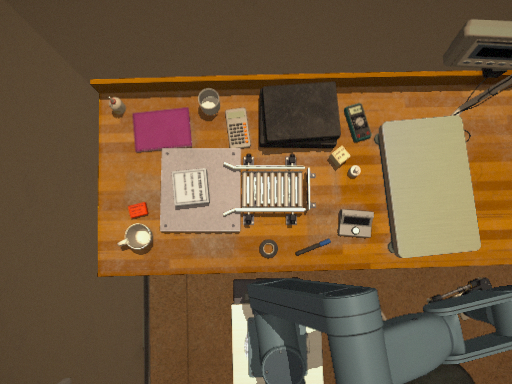

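```bash
python3 -c "
import cv2
a=cv2.imread('pics/top0.png')
cv2.imwrite('pics/top0z.png',cv2.resize(a[150:270,120:320],None,fx=4,fy=4,interpolation=cv2.INTER_CUBIC))"
```

```text
(no output)
```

View pics/top0z.png

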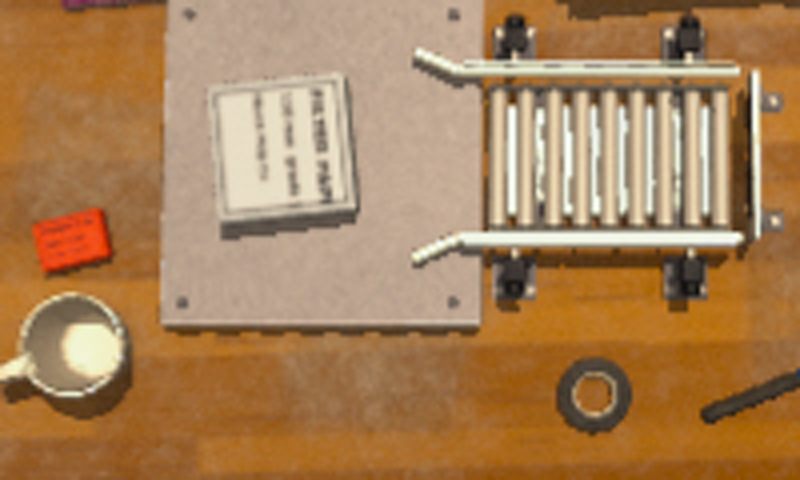

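The top view shows the carton at about (190,187) px, turned slightly. The lane runs right from x≈225 to 310, and the indicator is at (355,223) with its key at (355,230). Next I'll zoom in for accurate picks.

```bash
cat >> h.py <<'E'
def proj(d,P):
    P=np.atleast_2d(P).astype(float); M=R.from_euler('xyz',d["orientation"]).as_matrix()
    c=(P-d["eye"])@M; s=c[:,:2]/c[:,2:]; r2=(s**2).sum(1,keepdims=True)
    return s*(1+d["k1"]*r2)*cam(d)+[d["cx"],d["cy"]]
def unproj(d,uv,z):
    uv=np.atleast_2d(uv).astype(float); M=R.from_euler('xyz',d["orientation"]).as_matrix()
    q=(uv-[d["cx"],d["cy"]])/cam(d); s=q.copy()
    for _ in range(20): s=q/(1+d["k1"]*(s**2).sum(1,keepdims=True))
    v=np.c_[s,np.ones(len(s))]@M.T
    z=np.broadcast_to(z,len(s)); return d["eye"]+v*((z-d["eye"][2])/v[:,2])[:,None]
def crop(im,x0,y0,w,h,k,name):
    a=cv2.resize(im[y0:y0+h,x0:x0+w],None,fx=k,fy=k,interpolation=cv2.INTER_CUBIC)
    for i in range(0,w,10):
        cv2.line(a,(int((i+.5)*k),0),(int((i+.5)*k),6),(0,255,255),1); cv2.putText(a,str(x0+i),(int(i*k),18),0,.35,(0,255,0),1)
    for i in range(0,h,10):
        cv2.line(a,(0,int((i+.5)*k)),(6,int((i+.5)*k)),(0,255,255),1); cv2.putText(a,str(y0+i),(8,int((i+.5)*k)+4),0,.35,(0,255,0),1)
    cv2.imwrite(name,a)
E
python3 - <<'E'
from h import *
d=robot.get_image("top"); np.save("top0.npy",d,allow_pickle=True)
e=robot.get_image("scene"); np.save("scene0.npy",e,allow_pickle=True)
crop(d["img"],155,140,95,100,6,"pics/a1.png")
crop(d["img"],225,150,100,80,8,"pics/a2.png")
crop(d["img"],320,140,70,105,6-.5,"pics/a3.png")
E
```

```text
(no output)
```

View pics/a1.png

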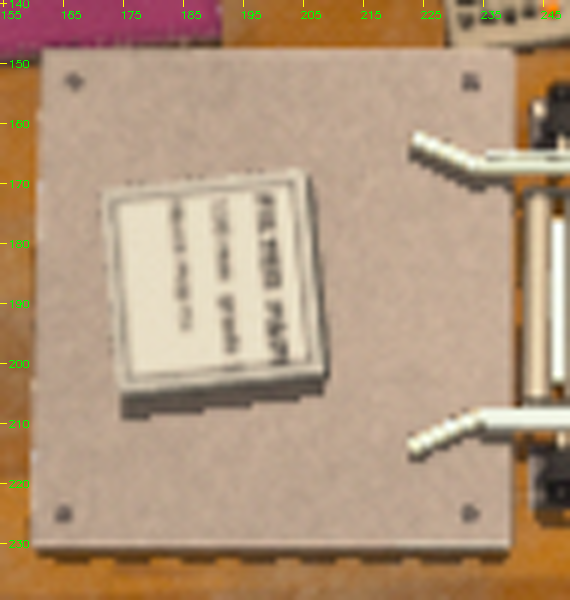

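View pics/a2.png

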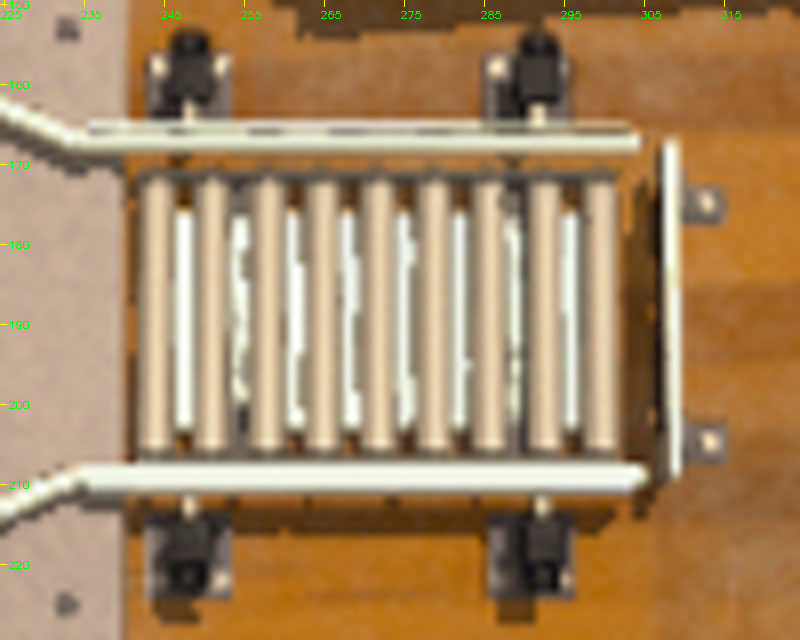

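View pics/a3.png

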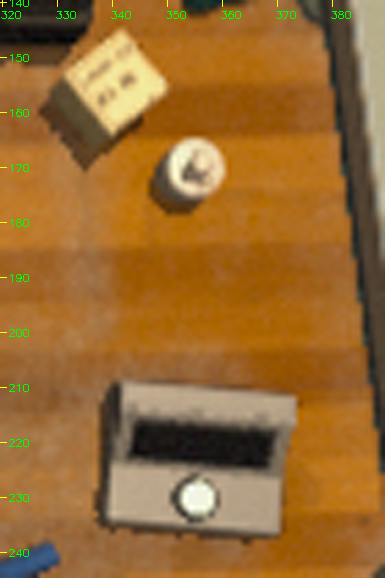

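```bash
cat > fit.py <<'E'
from h import *
from scipy.optimize import least_squares
d=np.load("top0.npy",allow_pickle=True).item()
z=lambda p,x0,y0,k: np.array(p,float)/k+[x0-.5,y0-.5]
plate=z([(43,50),(514,50),(511,543),(36,543)],155,140,6)
PL=np.array([(-400,150,36),(-114,150,36),(-114,-150,36),(-400,-150,36)])
car=z([(105,190),(307,171),(327,373),(123,390)],155,140,6)
CA=np.array([(-60,60,86),(60,60,86),(60,-60,86),(-60,-60,86)])
rol=z([(139,178),(616,178),(616,453),(139,453)],225,150,8)
RO=np.array([(-108,61,32),(108,61,32),(108,-61,32),(-108,-61,32)])
W=lambda p,Q:np.c_[Q[:,:2]@np.array([[np.cos(p[2]),-np.sin(p[2])],[np.sin(p[2]),np.cos(p[2])]]).T+p[:2],Q[:,2]]
fit=lambda uv,Q,x0:least_squares(lambda p:(proj(d,W(p,Q))-uv).ravel(),x0,x_scale=[100,100,1])
for n,uv,Q in(("plate",plate,PL),("roll",rol,RO),("both",np.r_[plate,rol],np.r_[PL,RO]),("carton",car,CA)):
    s=fit(uv,Q,[400,0,-1.6]); print(n,s.x.round(3)); print(s.fun.reshape(-1,2).round(2).tolist())
    if n=="both":L=s.x
    if n=="carton":C=s.x
dl=C[:2]-L[:2];c,s_=np.cos(L[2]),np.sin(L[2])
print("carton in lane",c*dl[0]+s_*dl[1],-s_*dl[0]+c*dl[1],C[2]-L[2])
key=z([(197,498)],320,140,5.5); print("key",key,unproj(d,key,32.5))
ind=z([(107,525),(280,533),(120,383),(296,397)],320,140,5.5)
print("ind",unproj(d,ind,[23,23,46,46]).round(1))
bb=z([(123,30),(168,88),(112,138),(62,72)],320,140,5.5);print("bulb",unproj(d,bb,60).round(0))
cw=z([(194,168)],320,140,5.5);print("cw",unproj(d,cw,60).round(0))
vis=cv2.resize(d["img"][140:240,155:325],None,fx=4.5,fy=4.5,interpolation=cv2.INTER_CUBIC)
def dr(P,col):
    q=((proj(d,P)-[154.5,139.5])*4.5).astype(int); cv2.polylines(vis,[q.reshape(-1,1,2)],False,col,1)
for y in(70,-70):
  for zz,col in((66,(0,0,255)),(50,(255,0,0))):
    dr(W(L,np.array([(-175,np.sign(y)*92,zz),(-135,y,zz),(115,y,zz)])),col)
dr(W(L,np.array([(121.5,-60,65),(121.5,60,65)])),(0,0,255))
dr(W(L,RO),(0,255,0));dr(W(L,PL),(0,255,0));dr(W(C,CA),(0,255,0))
cv2.imwrite("pics/fit.png",vis)
np.save("L.npy",L);np.save("C.npy",C)
E
python3 fit.py
```

```text
plate [557.504   1.186  -1.596]
[[-0.2, -0.45], [0.26, -0.52], [0.66, 0.44], [-0.72, 0.48]]
roll [556.447   2.673  -1.598]
[[-0.17, 0.28], [0.02, 0.38], [0.42, -0.3], [-0.27, -0.36]]
both [556.742   1.93   -1.598]
[[-0.32, -0.44], [0.13, -0.37], [0.38, 0.6], [-1.01, 0.49], [0.03, 0.2], [0.22, 0.29], [0.62, -0.39], [-0.06, -0.45]]
carton [566.773 287.767  -1.499]
[[-0.17, -0.23], [0.43, -0.4], [0.14, 0.03], [-0.4, 0.59]]
carton in lane -286.004537697742 2.16965502514914 0.09945663139962013
key [[355.31818182 230.04545455]] [[ 400.70028083 -291.10834272   32.5       ]]
ind [[ 385.  -233.6   23. ]
 [ 376.6 -346.6   23. ]
 [ 475.9 -241.7   46. ]
 [ 463.7 -355.6   46. ]]
bulb [[ 705. -252.   60.]
 [ 666. -279.   60.]
 [ 634. -241.   60.]
 [ 678. -211.   60.]]
cw [[ 613. -294.   60.]]
```

View pics/fit.png

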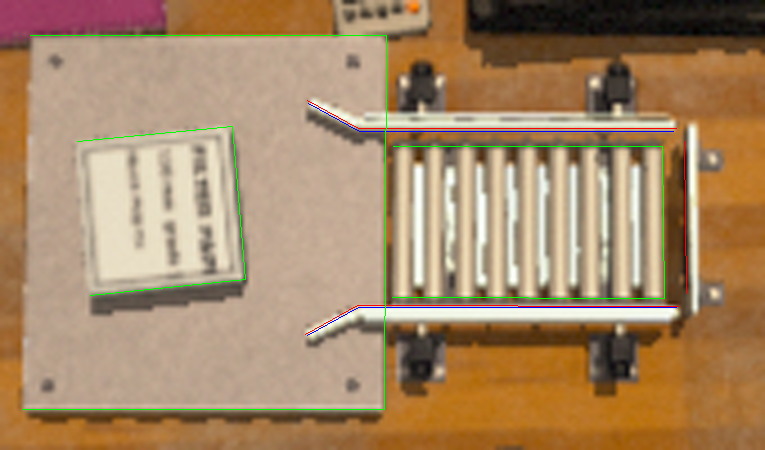

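The model overlay matches the picture to within about 0.5 px. The carton sits at lane (-286, +2) mm, turned 0.1 rad. First push: two spread fingertips above guide height, to square it up on the plate before the flares.

```bash
cat >> h.py <<'E'
L=np.load("L.npy") if __import__("os").path.exists("L.npy") else None
def lw(x,y,z):
    c,s=np.cos(L[2]),np.sin(L[2]); return [L[0]+c*x-s*y,L[1]+s*x+c*y,z]
def ori(da=0): return [np.pi,0,L[2]+np.pi+da]
E
python3 - <<'E'
from h import *
robot.move_gripper(0.8); print(robot.current_gripper_width())
robot.move_ptp(lw(-385,2,200),ori()); print(robot.current_t(),robot.current_qpos().round(2))
robot.move_linear(lw(-385,2,74),speed=150)
print(robot.current_tcp_pos(),robot.current_t(),robot.current_contact_force())
d=robot.get_image("scene");crop(d["img"],110,90,150,130,5,"pics/b1.png")
E
```

```text
0.7989354200171689
4.175 [ 0.43  0.52  1.19 -0.    1.43  0.46]
[570.07759803 387.06801322  75.14614507] 5.1667 [-0.83247383 -0.74949587  0.30247793]
```

View pics/b1.png

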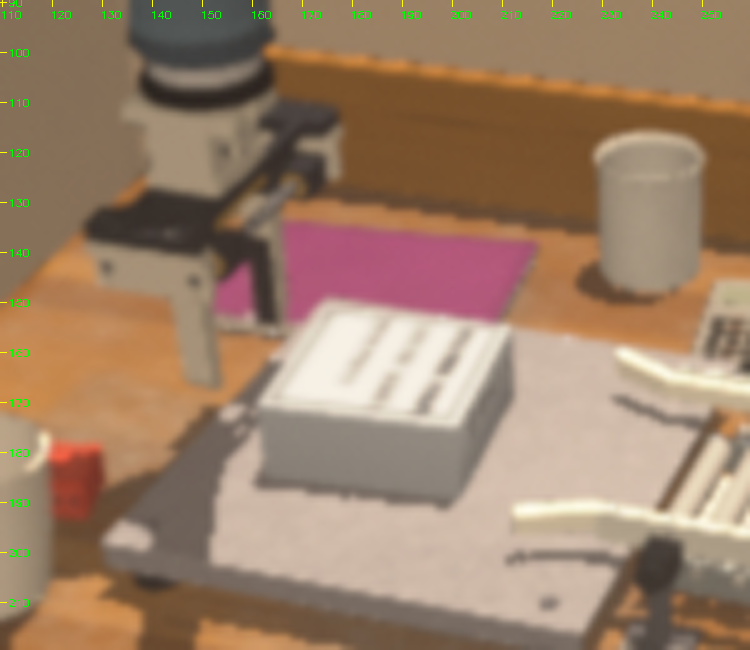

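The fingers hang behind the carton, spaced across the lane at (150,160) and (162,155) px, clear of everything. Pushing now.

```bash
cat > look.py <<'E'
import sys
from h import *
from scipy.optimize import least_squares
import pickle
# render-free carton fit: maximise gradient along top-face edges, starting from guess in lane coords
def edges(d,g):
    im=cv2.GaussianBlur(cv2.cvtColor(d["img"],cv2.COLOR_BGR2GRAY),(3,3),0).astype(np.float32)
    t=np.linspace(-52,52,40)
    def outl(p,s):
        P=np.r_[np.c_[t,0*t+s],np.c_[t,0*t-s],np.c_[0*t+s,t],np.c_[0*t-s,t]]
        c,q=np.cos(p[2]),np.sin(p[2]); P=P@np.array([[c,-q],[q,c]]).T+p[:2]
        return np.array([lw(a,b,86) for a,b in P])
    def samp(p,s):
        u=proj(d,outl(p,s)).astype(np.float32)
        return cv2.remap(im,u[:,:1],u[:,1:],cv2.INTER_CUBIC)[:,0]
    def cost(p):
        return -np.abs(samp(p,62.5)-samp(p,57.5)).reshape(4,40).mean(1).clip(0,60).sum()
    from scipy.optimize import differential_evolution
    r=differential_evolution(cost,[(g[0]-20,g[0]+20),(g[1]-12,g[1]+12),(g[2]-.12,g[2]+.12)],seed=1,maxiter=80,popsize=20,tol=1e-6)
    return r.x,r.fun,outl(r.x,60)
E
python3 - <<'E'
from look import *
d=np.load("top0.npy",allow_pickle=True).item()
p,f,o=edges(d,[-286,2,.1]);print(p,f)
robot.move_linear(lw(-312.5,2,74),speed=40)
print(robot.current_contact_force(),robot.current_tcp_pos())
robot.move_linear(lw(-335,2,74),speed=100)
robot.move_linear(lw(-400,2,160),speed=200)
d=robot.get_image("top"); np.save("top1.npy",d,allow_pickle=True)
p,f,o=edges(d,[-245,2,0]);print(p,f,robot.current_t())
im=d["img"].copy()
crop(im,155,140,120,100,6,"pics/c1.png")
E
```

```text
[-2.89375886e+02  1.88067707e+00  1.03242854e-01] -122.59625244140625
[-0.06403992  1.5982801   1.01049804] [567.35052937 314.29965487  74.05729643]
[-2.45564982e+02 -4.42968018e+00  1.11039838e-03] -114.45410919189453 8.2917
```

View pics/c1.png

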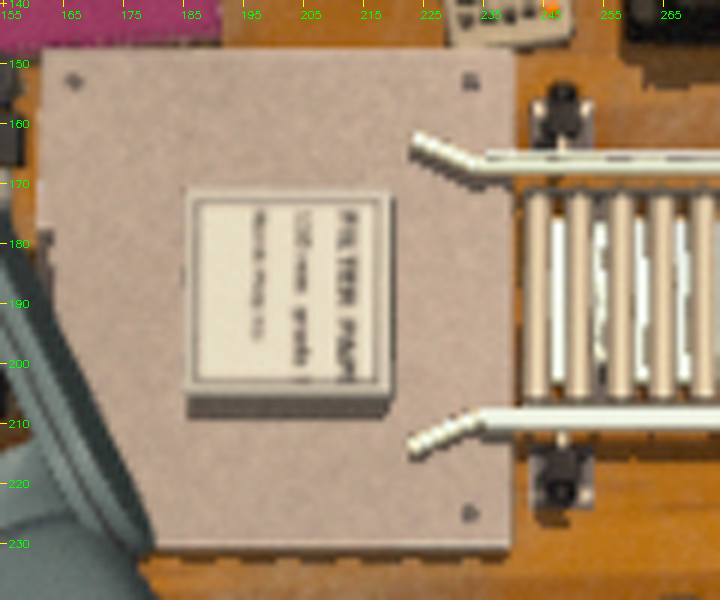

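The carton is now square to the lane, with its top face from (186,171) to (220,205) px. I'll cross-check the lateral offset against hand-picked corners and the guides' edges.

```bash
python3 - <<'E'
from h import *
d=np.load("top1.npy",allow_pickle=True).item()
def lane(P):
    q=P[:,:2]-L[:2];c,s=np.cos(L[2]),np.sin(L[2]);return np.c_[c*q[:,0]+s*q[:,1],-s*q[:,0]+c*q[:,1]].round(1)
z=lambda p,x0,y0,k: np.array(p,float)/k+[x0-.5,y0-.5]
print(lane(unproj(d,z([(186,190),(394,190),(394,395),(186,395)],155,140,6),86)))
g=d["img"].astype(int).sum(2)
for col in (250,262,280,295):
    print(col,"far",g[160:174,col-1:col+2].mean(1).astype(int).tolist(),"near",g[203:214,col-1:col+2].mean(1).astype(int).tolist())
for zz in(50,66): print(zz,lane(unproj(d,[(270,168),(270,207.5)],zz)))
E
```

```text
[[-303.9   55.2]
 [-183.    55.3]
 [-182.1  -64.2]
 [-302.   -64.3]]
250 far [176, 171, 153, 298, 351, 600, 555, 680, 505, 335, 307, 276, 307, 440] near [520, 512, 522, 332, 350, 679, 713, 679, 422, 327, 277]
262 far [323, 330, 328, 339, 340, 612, 580, 686, 507, 338, 331, 288, 215, 234] near [447, 271, 274, 219, 349, 678, 714, 676, 401, 249, 191]
280 far [327, 327, 337, 332, 310, 592, 422, 662, 538, 372, 360, 304, 297, 439] near [524, 495, 512, 348, 374, 682, 715, 682, 400, 282, 205]
295 far [223, 219, 225, 288, 305, 468, 436, 674, 556, 368, 340, 302, 221, 285] near [462, 339, 351, 281, 372, 682, 715, 691, 409, 271, 193]
50 [[ -7.5  72.6]
 [ -8.  -68.8]]
66 [[ -8.2  70. ]
 [ -8.8 -70. ]]
```

Both methods agree: the carton's lateral offset is about -4.5 mm, and the guides' edges fall at ±70 mm as they should. I'll centre it with a gentle two-finger push from the near side.

```bash
python3 - <<'E'
from look import *
o=ori(np.pi/2)
robot.move_ptp(lw(-244,-115,150),o)
robot.move_linear(lw(-244,-115,74),speed=120)
robot.move_linear(lw(-244,-85,74),speed=60)
robot.move_linear(lw(-244,-67.5,74),speed=20)
print(robot.current_contact_force(),robot.current_tcp_pos(),lw(-244,-67.5,74))
robot.move_linear(lw(-244,-85,74),speed=60)
robot.move_linear(lw(-244,-115,150),speed=150)
robot.move_ptp(lw(-400,0,160),ori())
d=robot.get_image("top"); np.save("top2.npy",d,allow_pickle=True)
p,f,o=edges(d,[-245,0,0]);print(p,f,robot.current_t())
crop(d["img"],155,140,120,100,6,"pics/c2.png")
E
```

```text
[-2.36818832  0.26501055  1.47166708] [495.77359341 247.68375767  73.93713186] [np.float64(495.9748430297595), np.float64(247.69328192965472), 74]
[-2.45595579e+02  1.96675629e+00  1.06695959e-03] -118.4418716430664 15.0
```

View pics/c2.png

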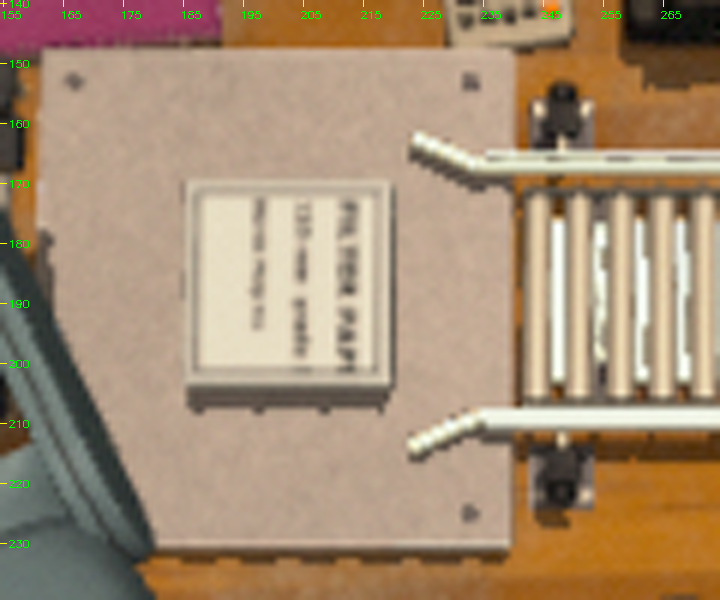

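Centred to about +1.5 mm and still square. Pushing straight into the lane mouth, then I'll check.

```bash
python3 - <<'E'
from look import *
robot.move_linear(lw(-345,1.2,74),speed=150)
robot.move_linear(lw(-207,1,74),speed=40)
print(robot.current_contact_force(),robot.current_tcp_pos())
robot.move_linear(lw(-235,1,74),speed=80)
robot.move_linear(lw(-300,1,150),speed=200)
d=robot.get_image("top"); np.save("top3.npy",d,allow_pickle=True)
p,f,o=edges(d,[-139,0,0]);print(p,f,robot.current_t())
crop(d["img"],195,145,120,85,6,"pics/c3.png")
E
```

```text
[ 0.31161909  1.96110877 -0.0142335 ] [563.4728849  208.88876226  74.00745175]
[-1.27177437e+02  4.86808263e-01 -1.22856343e-02] -137.5911102294922 20.6333
```

View pics/c3.png

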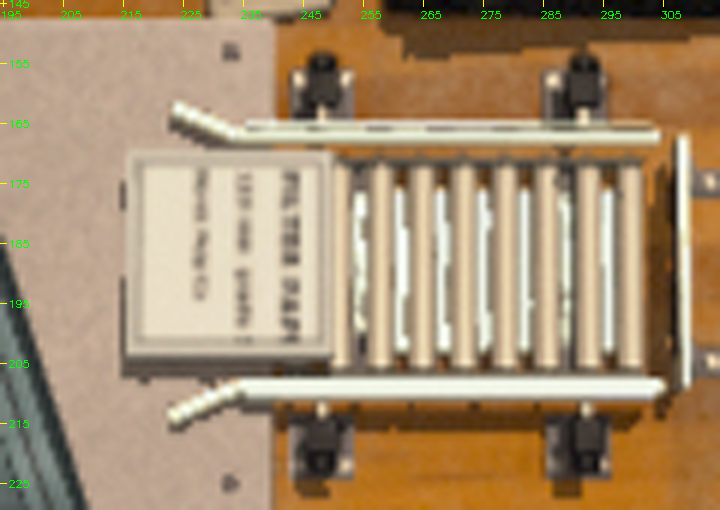

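The carton has entered the lane mouth, square and centred, with its top face from (215.5,169.5) to (250,204) px and even clearance on both sides. Pushing on to the deck.

```bash
python3 - <<'E'
from look import *
robot.move_linear(lw(-225,1,74),speed=150)
robot.move_linear(lw(-64,0.5,74),speed=40)
print(robot.current_contact_force(),robot.current_tcp_pos())
robot.move_linear(lw(-95,0.5,74),speed=60)
robot.move_linear(lw(-190,0.5,170),speed=200)
d=robot.get_image("top"); np.save("top4.npy",d,allow_pickle=True)
p,f,o=edges(d,[4,0,0]);print(p,f,robot.current_t())
crop(d["img"],205,145,120,85,6,"pics/c4.png")
E
```

```text
[ 0.25240018 -0.11848499 -0.35490929] [558.95074263  65.92920144  73.99496199]
[ 4.62051225e+00 -3.21887379e-01 -7.67922674e-04] -162.42526245117188 27.2083
```

View pics/c4.png

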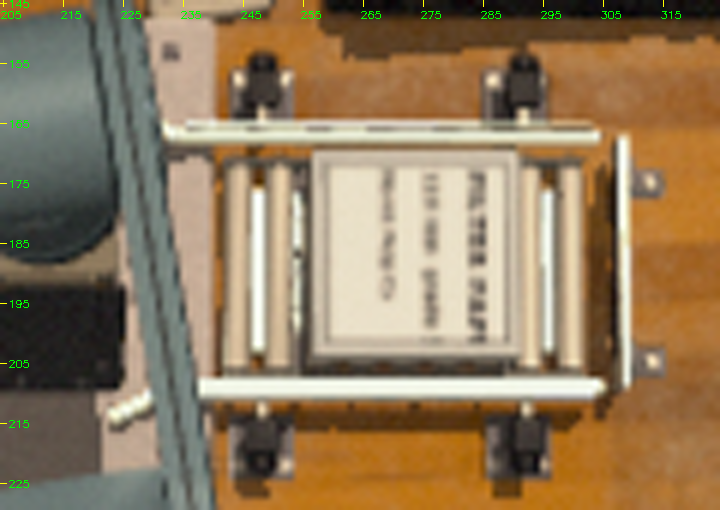

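The carton stands at lane (+4.6, -0.3) mm, square, free of the guides and about 57 mm short of the end stop. Next I'll cross-check the key in the scene camera.

```bash
python3 - <<'E'
from h import *
d=np.load("scene0.npy",allow_pickle=True).item()
crop(d["img"],345,210,80,65,9,"pics/k1.png")
print(proj(d,[[400.7,-291.1,32.5]]))
robot.move_gripper(0.0)
robot.move_ptp([400.7,-291.1,130],[np.pi,0,-0.074]);print(robot.current_t(),robot.current_qpos().round(2))
robot.move_linear([400.7,-291.1,50],speed=120)
d=robot.get_image("scene")
crop(d["img"],345,210,80,65,9,"pics/k2.png")
E
```

```text
[[383.2174243  247.50877551]]
30.275 [-0.85  0.24  1.79  0.    1.11  0.79]
```

View pics/k1.png

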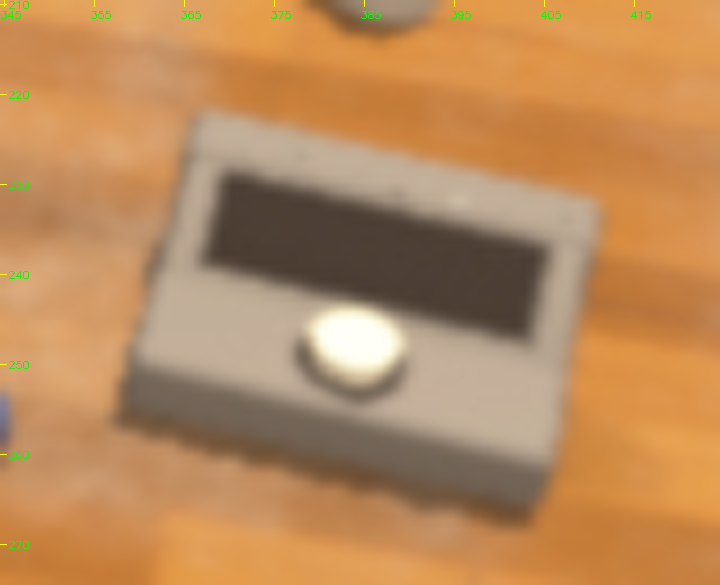

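View pics/k2.png

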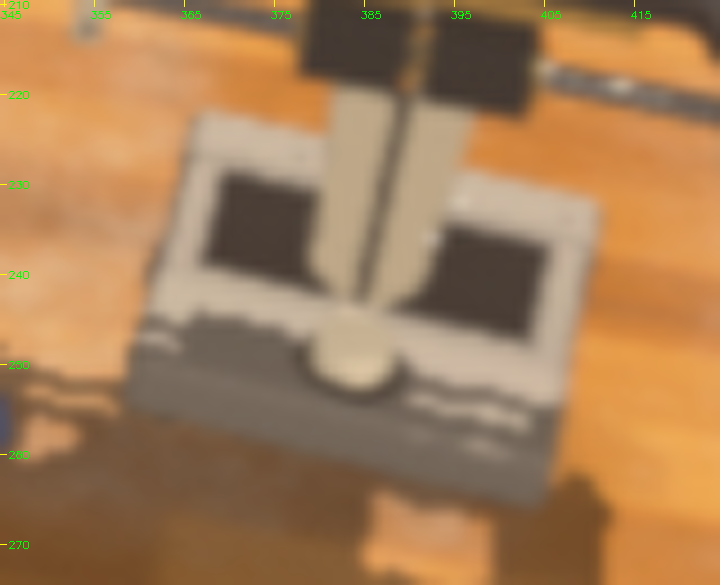

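The key appears at (383.9,247.3) px against (383.2,247.5) predicted, so the two cameras agree within 1 px. The shut fingertips are above the key, so I'm pressing it.

```bash
python3 - <<'E'
from look import *
p0=[400.7,-291.1]
robot.move_linear(p0+[36],speed=60); robot.sleep(.2); print(robot.current_tcp_pos(),robot.current_contact_force())
for z in (31,29,27.5,26.8):
    s=robot.move_linear(p0+[z],speed=20,f_stop=15); robot.sleep(.15)
    print(z,s,robot.current_tcp_pos()[2],robot.current_contact_force().round(2))
    if s:break
robot.sleep(.3); print(robot.current_tcp_pos()[2],robot.current_contact_force().round(2),robot.current_t())
d=robot.get_image("scene");crop(d["img"],345,210,80,65,9,"pics/k3.png")
E
```

```text
[ 400.77875019 -291.24489425   36.13672159] [-0.00577164 -0.1146624  -0.58344498]
31 False 31.26860630412713 [ 1.15 -1.25  2.37]
29 False 29.1978140591489 [ 2.28 -1.54  4.15]
27.5 False 27.763098864365514 [ 2.12 -0.6   4.51]
26.8 False 27.67393332967786 [ 0.21  0.64 11.98]
27.65621535927699 [ 0.41 -0.42 11.17] 33.775
```

View pics/k3.png

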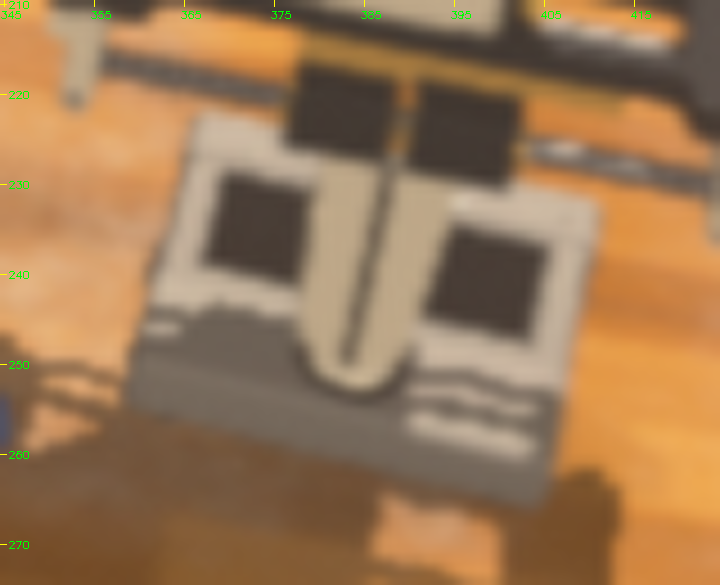

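The key bottomed out: the force rose from 4.5 to 12 N with the tip holding at 27.66 mm, which is about 4.9 mm of travel. The fingertips cover the key at about (383,250) px. I'll let go and check everything.

```bash
python3 - <<'E'
from look import *
robot.move_linear([400.7,-291.1,60],speed=60)
robot.move_linear([400.7,-291.1,140],speed=150)
robot.move_ptp([250,-480,220],[np.pi,0,.3])
d=robot.get_image("top")
p,f,o=edges(d,[4,0,0]);print(p,f,robot.current_t(),robot.current_contact_force())
e=robot.get_image("scene")
crop(d["img"],225,140,150,110,5,"pics/e1.png")
crop(e["img"],345,150,80,120,4.9,"pics/e2.png")
E
```

```text
[ 4.48805634e+00 -4.26885629e-01  1.79716861e-03] -162.39495849609375 36.2583 [ 0.8606085  -0.26074526 -0.64008261]
```

View pics/e1.png

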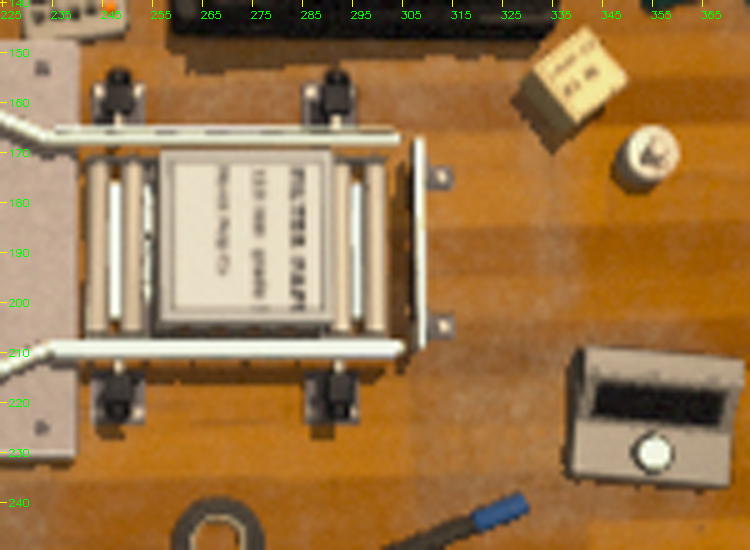

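View pics/e2.png

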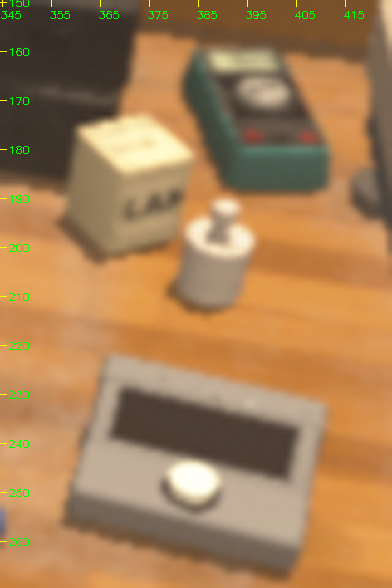

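The carton is still centred on the rollers at (274,187) px. The key is up at (355,230) px in the top view, and the bulb box and weight are where they started. Handing in.

```bash
python3 -c "
from bench import robot
robot.hand_in(); print(robot.current_t())"
```

```text
the job is handed in; nothing more can be done
the job is handed in; nothing more can be done
```

The carton is check-weighed and the job is handed in, at about 36 s of the 72 s allowed. I squared and centred the carton on the infeed plate with two-fingertip pushes. I then pushed it down the lane onto the rollers, took the hand off it, and pressed and released the key.

- **Carton:** it stands at lane x ≈ +4.5 mm, y ≈ -0.4 mm, square to the lane. It shows clear gaps to both guide strips and about 57 mm to the end stop. It had not moved between taking the hand off and the last check.
- **Key:** it bottomed out at 11–12 N after about 4.9 mm of travel, and the last pictures show it up again.
- **Other things:** the bulb box and calibration weight look unmoved. The fuse box was outside my last close-up pictures, but nothing went near it.
- **One check that disagreed:** at the lane mouth my automatic edge fit put the carton about 10 mm further along the lane than the picture's corners and the hand's position did. I went by the corners, and the later fits agreed with the hand's position.

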